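# Close the leaning coffee canister with its bayonet lid

### The job

Close the open coffee-bean canister that leans in its wooden stand: take the lid from the counter, set it on the mouth and turn it with a little pressure until its two lugs drop through the two notches and it sits flush, then turn it clockwise (seen looking into the mouth) as far as it goes to lock it, and let go. Leave the cups, bowl, sugar pourer, press and spoon where they are.

Things in the scene. Friction and masses are not known exactly. Their poses are not given: they have to be found in the camera images.
- lid_grip (a point): The loose lid (about 160 g), right way up on the counter: steel flange 92 mm across, 5 mm thick, with an upright wooden paddle grip 50 mm long (lid x), 14 mm thick (lid y), 44 mm tall. The point lies on the axis in the paddle, 24 mm above the flange's upper face, 20 mm below the paddle's top, 29 mm above the flange's underside, 41 mm above the counter at the start. z: the lid's axis, up
- lid: The same lid; origin at the centre of its foot, 41 mm below lid_grip. Under the flange a plug 60 mm across, 12 mm long, its foot tapered, with two opposite lugs at the foot along +x and -x (under the paddle's two ends): each reaches 39 mm from the axis, 12 mm wide, 5 mm thick. The lid is the same after half a turn
- mouth (a point): Centre of the open canister's mouth, level with the collar's upper face; z points out along its axis, 25 degrees from vertical, leaning roughly towards the robot. Steel collar 100 mm across, 5 mm thick, opening 64 mm across, with two opposite notches 16 mm wide, reaching out to over 48 mm from the axis, at +60 degrees from this x axis (from x towards y, counter-clockwise looking in) and opposite
- canister: Open white canister, 100 mm across, 135 mm long; origin: centre of its bottom, axes as mouth. Lugs on the collar: lid 12 mm proud. Lugs in the notches: flange on the collar, lid_grip 29 mm out from mouth, room to turn below. Locked: 60 degrees clockwise from there, lid x along mouth x (either way round), stops 2 or 3 degrees beyond; stops 20 degrees the wrong way. Turns in its stand only against 2 N m
- stand_open: Wooden stand, fixed, 200 x 130 mm, 85 mm tall (135 mm at the back), that holds the open canister; origin: centre of its underside. A like stand beside it (200 mm away in y) holds a like canister that is already shut
- cup: white porcelain cup standing upside down on a saucer at the back, 82 mm across, 68 mm tall; bystander. Origin: centre of its rim on the saucer
- cup2: second white cup upside down on a saucer, near the right side; bystander. Origin as for the first
- bowl: white bowl of biscuits, 126 mm across, 68 mm tall, in front of the canisters; bystander. Origin: centre of its underside
- sugar: glass sugar pourer with steel top, 74 mm across, 130 mm tall, at the back right; bystander. Origin: centre of its underside
- press: black French press, 105 mm across, 242 mm tall, on the right; bystander. Origin: centre of its underside
- spoon: steel scoop spoon, 140 mm long, lying on the counter behind the lid; bystander. Origin: centre of its underside
Things that resemble listed ones, but are neither listed nor needed, are in the scene too. Leave any green, turquoise or yellow look-alike of the lid alone.

How it is judged:
On the way, in this order (a step that is already met when the one before it is completed fails the run):
1. the lid is lifted off the counter (height (world z) of lid_grip above 0.09 m), for 0.1 s.
2. the lid has dropped onto the open canister with its lugs through the notches (z of lid_grip in the frame of mouth between 0.026 and 0.032 m and distance between lid_grip and mouth below 0.0335 m and angle between the z axis of lid_grip and the z axis of mouth, either way round below 0.1 rad and angle between the x axis of lid_grip and the x axis of mouth, either way round above 0.6 rad), for 0.02 s.
At the end, for the whole second after the job is handed in: the lid sits flush on the open canister (within 3 mm along its axis, square to it within 0.1 rad), turned clockwise so that its lugs are under the collar, within 0.25 rad of the locked direction, released and at rest (z of lid_grip in the frame of mouth between 0.026 and 0.032 m and distance between lid_grip and mouth below 0.0335 m and angle between the z axis of lid_grip and the z axis of mouth, either way round below 0.1 rad and angle between the x axis of lid_grip and the x axis of mouth, either way round below 0.25 rad and linear speed of lid below 0.02 m/s); the robot touches nothing.
It fails at once if a cup, the bowl, the sugar pourer, the press or the spoon moved more than 30 mm (distance of any of cup, cup2, bowl, sugar, press, spoon from where it was at the start of the episode above 0.03 m).
It also fails if it takes over 51 s, if anything falls off the work surface, if the arm or the gripper's body presses on something with over 40 N, if the wrist force passes 120 N, or if a joint passes its speed limit or range.

### The arm

A 7-joint arm with a two-finger parallel gripper is mounted at the origin on the work surface. World frame = base frame: x ahead of the robot, y to its left, z up, the work surface at z = 0. Lengths are in m, angles in rad, forces in N, time in s.
With the tool pointing down it reaches from about 0.425 to 0.825 m from the base axis. Payload 3.6 kg.
Tool frame: the origin (TCP) lies at the very end of the fingers, on their centre line; the grasp point (between the pads) lies 19 mm behind it (env.tcp_to_grasp is the distance from the TCP to the grasp point, in m); z points along the fingers, y is the line along which they close (so a half turn about z gives the same grasp; the last joint's range is limited). The gripper opens to 93 mm and grips with 3 to 60 N. Pads are 15 mm wide; open, the fingers measure 128 mm over their backs; the gripper's body (75 mm by 188 mm) begins 65 mm behind the grasp point.
Start: joints at [-0.026, 0.615, -0.013, 1.423, 0.008, 1.103, -0.04], TCP at [0.65, 0, 0.219] pointing down, gripper open.
Joint ranges: [-3.12, 3.12], [-0.3, 2.06], [-1.34, 1.32], [0.26, 2.42], [-1.36, 4.5], [0.01, 1.98], [-2.84, 2.84]. Speed limits (rad/s): [2.79, 2.79, 3.14, 3.14, 3.14, 3.14, 3.14].

### API

Orientations are given as a unit quaternion [w, x, y, z].
In Python, from rig import env gives the robot as it stands. Calls block until the motion is done:
- env.reach(position, orientation): joint-space move of the TCP to a pose.
- env.move_linear(position, v=0.15, rotation=None): straight line of the TCP; rotation=None keeps the orientation; v is the mean speed in m/s.
- env.set_joints(angles): joint-space move.
- env.open() and env.grab(grasp_force=None): open the fingers fully, or close them until they stop; grasp_force is the grip in N (None keeps the last).
- env.hold(seconds).
- env.inverse_kinematics(position, orientation): joint angles nearest the present ones, or None.
- env.get_obs(): the state.
- env.camera(name): name is "scene" or "side" or "wrist"; returns the picture (420x560x3 uint8, red, green, blue); there is no depth.
- env.calibration(name): a dict with "vfov" (degrees; the focal length in pixels is half the picture's height over the tangent of half this angle, whatever the lens; pixels are square), "cx", "cy" (the principal point, pixels), "eye" and "orientation" of the camera in the world; the wrist camera has in their place "tool_from_camera" (4x4, takes a point from camera to tool coordinates, whose origin is the TCP and whose axes are the flange's). Camera axes: x right, y up, looking along -z (the intrinsics and any distortion apply to the point x, -y, -z); pixel columns grow to the right and rows downward; lengths in m; the calibration is good to about 2 mm. A picture is of the moment at which its call begins: read the wrist's pose just before it. calibration takes no time and is no camera call.
A pose or a line that the arm cannot do raises env.MotionError and nothing moves.
- env.hand_in(): hands the job in; it is judged then, once.
The state is a dict: "clock": time; "qpos": joint angles; "joint_velocities": joint speeds; "tau": joint torques, N m; "position": TCP position; "orientation": TCP orientation; "wrist_force": force on the tool from outside, world axes, zero at the start; "torque": the same for the moment, N m; "finger_gap": opening from 0.0 (shut) to 1.0 (fully open); "finger_force": force on a finger pad.
Only numpy, scipy, OpenCV 4.12 (cv2) and the standard library are available. Lean on these libraries where they do the work, as an engineer would, in place of code of your own. Each camera call takes 0.05 s, during which the arm holds its last target. There are 200 camera calls.

## Working session

There is one attempt and no reset: what is moved stays moved. The work goes in short steps, each a Python script; the robot and the scene stay as the last script left them, time stands still between calls to the robot, and variables do not carry over. Pictures are saved under pics/ and viewed, at most 10 in all, crops included, and the job is handed in when it is done.

```bash
ls; mkdir -p pics
python3 - <<'E'
from rig import env
import cv2
for n in ["scene","side","wrist"]:
    o=env.get_obs(); im=env.camera(n); cv2.imwrite(f"pics/{n}0.png",im[:,:,::-1]); print(n,env.calibration(n))
print(o)
E
```

```text
pics
scene {'vfov': 46.55045947765654, 'cx': 277.39017982240347, 'cy': 216.99854038558922, 'eye': array([ 1.06476547, -0.8472271 ,  1.01123784]), 'orientation': array([0.87109527, 0.37119228, 0.12556256, 0.29604623])}
side {'vfov': 45.59239592065313, 'cx': 276.39270856838885, 'cy': 214.92666031793593, 'eye': array([-0.28526714, -1.03008032,  1.23914792]), 'orientation': array([ 0.85867118,  0.37827111, -0.13398291, -0.31881554])}
wrist {'vfov': 69.66983268111294, 'cx': 279.51899096243824, 'cy': 208.45520687592102, 'tool_from_camera': array([[ 1.10621894e-05,  9.62111810e-01,  2.72655212e-01,
         7.55548812e-02],
       [ 9.99999618e-01, -2.49032397e-04,  8.38182494e-04,
        -6.90197282e-04],
       [ 8.74325257e-04,  2.72655098e-01, -9.62111445e-01,
        -1.67324318e-01],
       [ 0.00000000e+00,  0.00000000e+00,  0.00000000e+00,
         1.00000000e+00]])}
{'clock': 0.1, 'qpos': array([-0.0265259 ,  0.61581035, -0.01260328,  1.42467825,  0.00817432,
        1.10341425, -0.04041602]), 'joint_velocities': array([ 8.49672480e-05, -3.00929683e-03,  2.43454325e-04, -2.35369719e-03,
       -1.15283800e-03,  1.40485926e-03, -2.19029496e-03]), 'tau': array([ 9.60165453e-04, -4.60037935e+01,  2.10206788e-01, -1.66244763e+01,
       -6.11468428e-02,  1.69380486e-02,  1.02607953e-04]), 'position': array([6.49311054e-01, 5.58313331e-07, 2.17624979e-01]), 'orientation': array([-0.00076233,  0.7070718 ,  0.70714086, -0.00083366]), 'wrist_force': array([-0.17624939, -0.28285912, -0.76046612]), 'torque': array([0.04232778, 0.04648442, 0.01288166]), 'finger_force': 0.0, 'finger_gap': 0.9989022383582681}
```

View pics/scene0.png

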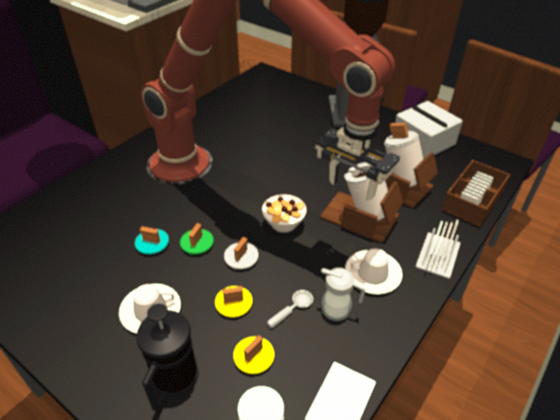

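View pics/side0.png

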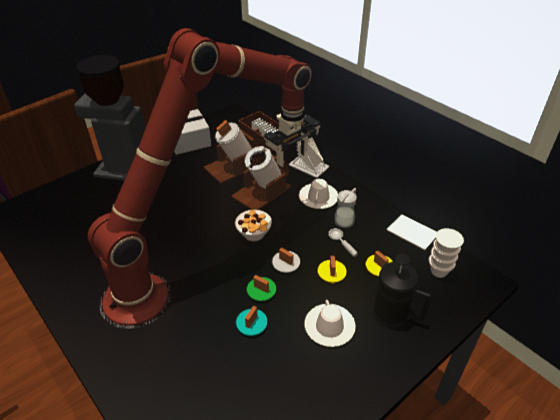

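View pics/wrist0.png

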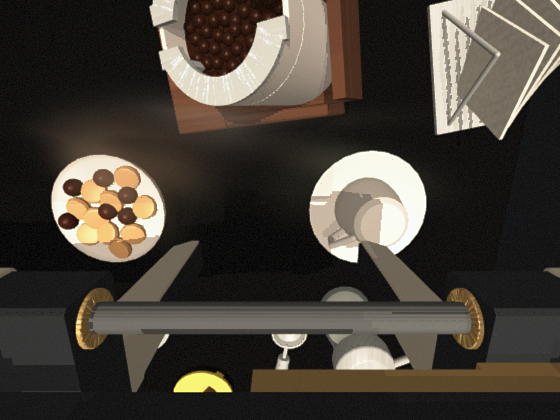

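Candidates for the lid, by scene pixel: turquoise (151,241), green (197,240), grey/white steel (241,256), yellow (234,301), yellow (254,354), plus the lid already on the shut canister at (400,130). The description points to the steel one at scene (241,256) and side (286,261). The open mouth is at wrist (230,40).

```bash
cat > h.py <<'E'
from rig import env
import numpy as np, cv2
from scipy.spatial.transform import Rotation as R
def rot(q): return R.from_quat(np.r_[q[1:],q[0]]).as_matrix()
def quat(M): q=R.from_matrix(M).as_quat(); return np.r_[q[3],q[:3]]
def pose(name):
    c=env.calibration(name)
    f=210/np.tan(np.radians(c["vfov"]/2))
    if name=="wrist":
        o=env.get_obs(); T=np.eye(4); T[:3,:3]=rot(o["orientation"]); T[:3,3]=o["position"]
        T=T@c["tool_from_camera"]; M,e=T[:3,:3],T[:3,3]
    else: M,e=rot(c["orientation"]),c["eye"]
    return dict(f=f,c=np.array([c["cx"],c["cy"]]),M=M,e=np.array(e))
def rays(P,px):
    px=np.atleast_2d(px).astype(float); d=(px-P["c"])/P["f"]
    d=np.c_[d[:,0],-d[:,1],-np.ones(len(d))]@P["M"].T
    return d/np.linalg.norm(d,axis=1)[:,None]
def onz(P,px,z): d=rays(P,px); return P["e"]+d*((z-P["e"][2])/d[:,2])[:,None]
def proj(P,X):
    v=(np.atleast_2d(X)-P["e"])@P["M"]; return P["c"]+P["f"]*np.c_[v[:,0],-v[:,1]]/-v[:,2:]
def tri(Ps,pxs):
    A=np.zeros((3,3));b=np.zeros(3)
    for P,p in zip(Ps,pxs):
        d=rays(P,p)[0];Q=np.eye(3)-np.outer(d,d);A+=Q;b+=Q@P["e"]
    return np.linalg.solve(A,b)
def shot(name,fn):
    P=pose(name); im=env.camera(name)[:,:,::-1].copy(); cv2.imwrite(f"pics/{fn}.png",im); np.savez(f"pics/{fn}.npz",**P); return P,im
def down(yaw): # tool z down, tool y at angle yaw in world xy
    y=np.array([np.cos(yaw),np.sin(yaw),0]);z=np.array([0,0,-1.]); return quat(np.c_[np.cross(y,z),y,z])
E
python3 - <<'E'
from h import *
S,D,W=pose("scene"),pose("side"),pose("wrist")
print("lid",onz(S,[241,256],.017),onz(D,[286,261],.017),tri([S,D],[[241,256],[286,261]]))
print("paddle top z.061",onz(S,[242,241],.061),onz(D,[286,250],.061))
print("mouth",onz(W,[230,40],.15), onz(D,[261,158],.15),onz(S,[362,172],.15))
print("bowl",onz(S,[285,212],.06),"press top",onz(S,[157,312],.242),"cup2",onz(S,[150,305],.03),"yellow",onz(S,[[234,301],[197,240]],.017))
for p in [(.46,.03),(.5,-.2)]:
    print(env.inverse_kinematics([*p,.3],down(0)))
E
```

```text
lid [[ 0.45027045 -0.20732854  0.017     ]] [[ 0.44349092 -0.20325073  0.017     ]] [ 0.44622622 -0.20167598  0.01150094]
paddle top z.061 [[ 0.44478412 -0.19340717  0.061     ]] [[ 0.44869031 -0.19719726  0.061     ]]
mouth [[0.61374816 0.13135249 0.15      ]] [[0.62936977 0.14804289 0.15      ]] [[0.59717655 0.15461219 0.15      ]]
bowl [[ 0.46738628 -0.03203996  0.06      ]] press top [[ 0.55538856 -0.55622071  0.242     ]] cup2 [[ 0.38607641 -0.47238721  0.03      ]] yellow [[ 0.53382285 -0.33161188  0.017     ]
 [ 0.31367722 -0.23705742  0.017     ]]
[-0.09202037  0.23913677 -0.02613746  1.81057224  0.00697477  1.09197219
 -0.12062793]
[ 3.37674090e-01  3.67363687e-01  3.25116890e-03  1.61971901e+00
 -1.27670985e-03  1.15451203e+00  3.41224591e-01]
```

Run:
```python
from h import *
print(env.get_obs()["clock"])
# mouth views first (near), tool down
env.reach([.57,.05,.30],down(0)); shot("wrist","m1"); print(env.get_obs()["clock"])
env.reach([.57,.10,.34],down(-1.57)) if env.inverse_kinematics([.57,.10,.34],down(-1.57)) is not None else print("no")
shot("wrist","m2"); print(env.get_obs()["clock"], env.get_obs()["qpos"])
env.reach([.446,-.25,.22],down(0)); P,im=shot("wrist","l1"); print(env.get_obs()["clock"],env.get_obs()["qpos"])
print(proj(P,[.446,-.202,.017]))
a=cv2.imread("pics/m1.png");b=cv2.imread("pics/m2.png")
cv2.imwrite("pics/trio.png",np.vstack([np.hstack([cv2.resize(a,(400,300)),cv2.resize(b,(400,300))]),np.hstack([cv2.resize(im,(400,300)),np.zeros((300,400,3),np.uint8)])]))
```

```text
0.15
0.7667
2.1667 [-0.42835916  0.42588922  0.34554313  1.4424375  -0.14517686  1.29970151
 -1.64259989]
4.0917 [ 0.39108093  0.39956667  0.10734685  1.81986753 -0.05271012  0.92423511
  0.52289474]
[[279.76972894 147.08863138]]
```

View pics/trio.png

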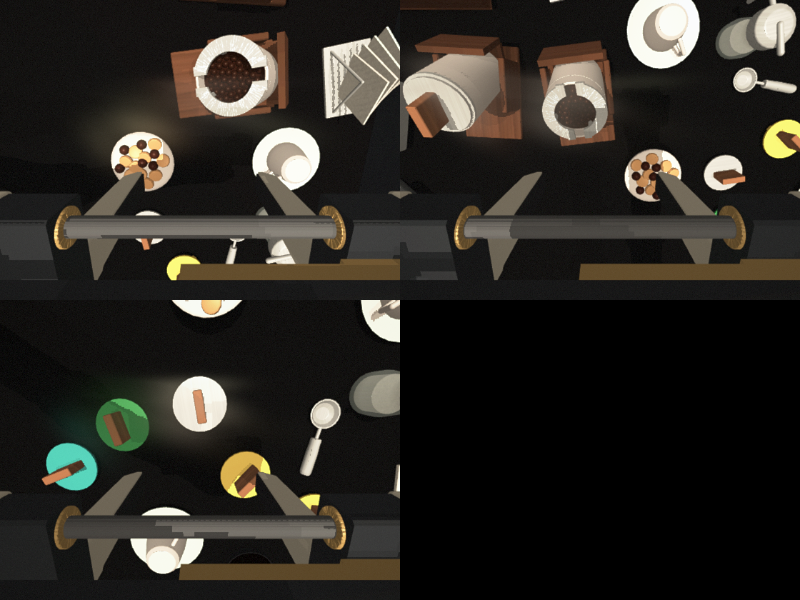

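The steel lid is the plain white/steel disc in l1 at about (279,146), with its paddle nearly vertical in the image. Turquoise (100,230), green (170,175) and yellow (343,244) and (440,290) are look-alikes. The open mouth is at about (330,106) in m1, with notches to the left (285,115) and right (375,102). In m2 it is at about (243,150). Next I'll crop the choice and the mouth close up.

Run:
```python
from h import *
def crop(n,x,y,w,h,W,H): return cv2.resize(cv2.imread(f"pics/{n}.png")[y:y+h,x:x+w],(W,H),interpolation=cv2.INTER_CUBIC)
a=crop("m1",262,36,133,100,400,300);b=crop("m2",185,80,133,100,400,300);c=crop("l1",219,97,120,90,400,300)
cv2.imwrite("pics/crop1.png",np.vstack([np.hstack([a,b]),np.hstack([c,np.zeros_like(c)])]))
P=dict(np.load("pics/l1.npz"));im=cv2.imread("pics/l1.png");hsv=cv2.cvtColor(im,cv2.COLOR_BGR2HSV)
roi=np.zeros(im.shape[:2],np.uint8);cv2.circle(roi,(280,147),48,255,-1)
m=((hsv[...,2]>90)&(roi>0)).astype(np.uint8)
k=max(cv2.findContours(m,cv2.RETR_EXTERNAL,cv2.CHAIN_APPROX_NONE)[0],key=cv2.contourArea)
X=onz(P,k[:,0]+0.0,.017); A=np.c_[2*X[:,:2],np.ones(len(X))];s=np.linalg.lstsq(A,(X[:,:2]**2).sum(1),rcond=None)[0]
print("lid centre",s[:2],"r",np.sqrt(s[2]+s[:2]@s[:2]))
w=((hsv[...,1]>70)&(hsv[...,2]>60)&(roi>0)).astype(np.uint8)
k=max(cv2.findContours(w,cv2.RETR_EXTERNAL,cv2.CHAIN_APPROX_NONE)[0],key=cv2.contourArea)
bx=cv2.boxPoints(cv2.minAreaRect(k));print(bx)
B=onz(P,bx,.061)[:,:2];print(B,np.linalg.norm(np.diff(B,axis=0),axis=1),B.mean(0))
for i in (0,1):
    e=B[i+1]-B[i];print(np.degrees(np.arctan2(e[1],e[0])))
```

```text
lid centre [ 0.44515336 -0.20128981] r 0.04598874363409772
[[268.973    126.837845]
 [281.6216   124.72972 ]
 [289.35135  171.10811 ]
 [276.70273  173.21623 ]]
[[ 0.43466762 -0.17789528]
 [ 0.44787423 -0.17576203]
 [ 0.45640632 -0.22431181]
 [ 0.44265952 -0.2266283 ]] [0.01337779 0.04929379 0.01394061] [ 0.44540192 -0.20114936]
9.175645926411743
-80.0326812602855
```

View pics/crop1.png

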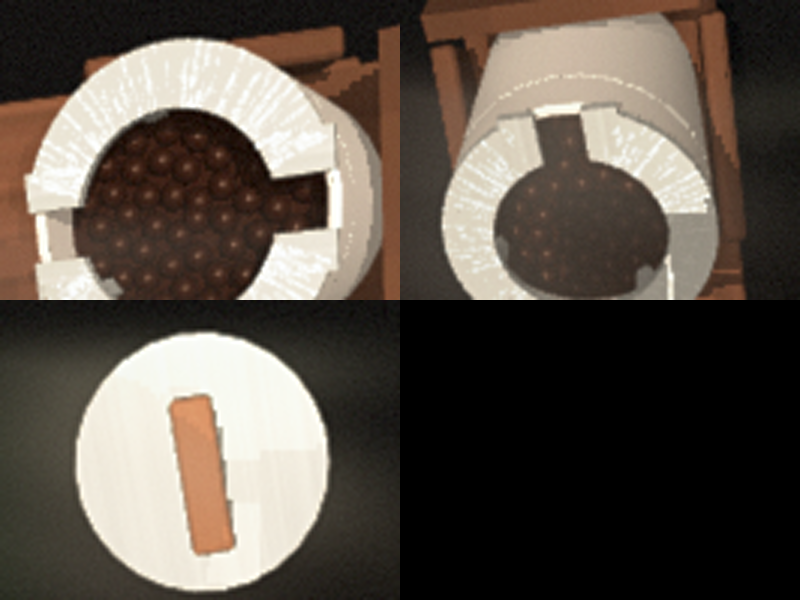

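Crop: a steel-white disc with a wooden paddle and no colour. It measures r 46.0 mm with a 49 x 13.7 mm paddle, so it is the lid. The mouth's notches run nearly along world x. Next come two views along the mouth axis for a precise fit.

```bash
python3 - <<'E'
from h import *
W=dict(np.load("pics/m1.npz"));W2=dict(np.load("pics/m2.npz"))
c=tri([W,W2],[[330,107],[242,149]]);print("mouth rough",c)
T=env.calibration("wrist")["tool_from_camera"]
t,a=np.radians(25),np.radians(187.5); n=np.array([np.sin(t)*np.cos(a),np.sin(t)*np.sin(a),np.cos(t)])
q0=env.get_obs()["qpos"]
def best(az,tl,d):
    t,a=np.radians(tl),np.radians(az); z=np.array([np.sin(t)*np.cos(a),np.sin(t)*np.sin(a),np.cos(t)])
    out=[]
    for r in range(0,360,15):
        u=np.array([np.cos(np.radians(r)),np.sin(np.radians(r)),0]);u-=z*(u@z);u/=np.linalg.norm(u)
        C=np.eye(4);C[:3,:3]=np.c_[np.cross(u,z),u,z];C[:3,3]=c+d*z-.03*u
        F=C@np.linalg.inv(T); q=env.inverse_kinematics(F[:3,3],quat(F[:3,:3]))
        if q is not None: out.append((np.abs(q-q0).max(),r,F,q))
    return sorted(out,key=lambda o:o[0])
for i,(az,tl) in enumerate([(187.5,25),(187.5,5)]):
    o=best(az,tl,.33); print([(round(k[0],2),k[1]) for k in o][:6])
    if o:
        env.reach(o[0][2][:3,3],quat(o[0][2][:3,:3])); P,im=shot("wrist",f"a{i}"); print(env.get_obs()["clock"],o[0][2][:3,3],proj(P,c)); q0=o[0][3]
E
python3 -c "
import cv2,numpy as np
cv2.imwrite('pics/duo.png',np.hstack([cv2.resize(cv2.imread(f'pics/a{i}.png')[0:240,130:430],(400,320)) for i in (0,1)]))"
```

```text
mouth rough [0.616842   0.13953637 0.16932395]
[(np.float64(0.34), 120), (np.float64(0.36), 105), (np.float64(0.36), 135), (np.float64(0.39), 150), (np.float64(0.47), 90), (np.float64(0.53), 165)]
5.5 [0.58031565 0.08113195 0.31263875] [[280.22791523 179.68960002]]
[(np.float64(0.45), 105), (np.float64(0.56), 120), (np.float64(0.59), 90), (np.float64(0.67), 135), (np.float64(0.76), 150), (np.float64(0.81), 75)]
6.0583 [0.61953479 0.08292576 0.31789168] [[279.90734622 180.7806978 ]]
```

View pics/duo.png

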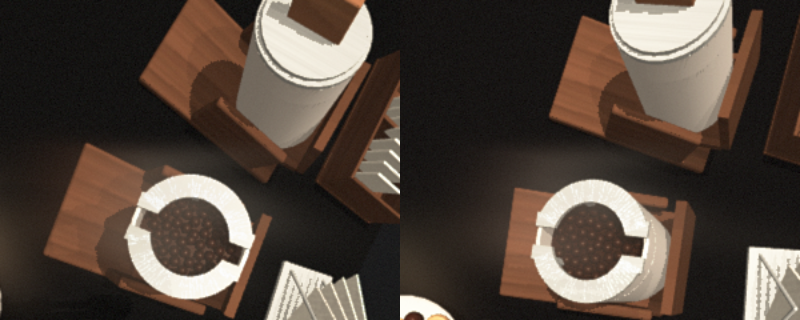

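```bash
cat > fit.py <<'E'
from h import *
from scipy.optimize import least_squares
c0=np.array([.6168,.1395,.1693])
def load(n): return dict(np.load(f"pics/{n}.npz")),cv2.imread(f"pics/{n}.png")
def basis(az,tl):
    n=np.array([np.sin(tl)*np.cos(az),np.sin(tl)*np.sin(az),np.cos(tl)])
    e=np.array([1,0,0])-n*n[0];e/=np.linalg.norm(e); return e,np.cross(n,e),n
def local(P,px,c,az,tl):
    e,f,n=basis(az,tl);d=rays(P,px);s=((c-P["e"])@n)/(d@n);X=P["e"]+d*s[:,None]-c
    return np.c_[X@e,X@f]
data=[]
for nm,half in [("a0",0),("a1",1),("m1",1)]:
    P,im=load(nm);h=cv2.cvtColor(im,cv2.COLOR_BGR2HSV)
    p=proj(P,c0)[0]; rad=int(1.25*P["f"]*.05/np.linalg.norm(c0-P["e"]))
    roi=np.zeros(im.shape[:2],np.uint8);cv2.circle(roi,tuple(int(v) for v in p),rad,255,-1)
    m=((h[...,2]>110)&(h[...,1]<60)&(roi>0)).astype(np.uint8)
    k=max(cv2.findContours(m,cv2.RETR_EXTERNAL,cv2.CHAIN_APPROX_NONE)[0],key=cv2.contourArea)
    k=cv2.convexHull(k)[:,0].astype(float)
    # densify: only hull points
    L=local(P,k,c0,np.radians(187.5),np.radians(25))
    if half: k=k[L[:,0]<.1*0.05]
    k=k[np.linalg.norm(k-p,axis=1)<.95*rad]
    data.append((P,k));print(nm,len(k))
def res(x,tl=None):
    tl=x[4] if len(x)>4 else np.radians(25)
    return np.concatenate([np.linalg.norm(local(P,k,x[:3],x[3],tl),axis=1)-.05 for P,k in data])*1e3
for x0 in ([*c0,np.radians(187.5)],[*c0,np.radians(187.5),np.radians(25)]):
    r=least_squares(res,x0,loss="soft_l1",f_scale=.5);x=r.x
    print("c",x[:3],"deg",np.degrees(x[3:]),"rms",np.sqrt((res(x)**2).mean()),[np.median(np.abs(np.linalg.norm(local(P,k,x[:3],x[3],x[4] if len(x)>4 else np.radians(25)),axis=1)-.05))*1e3 for P,k in data])
    if len(x)==4: best=x
np.save("mouth.npy",best)
x=best;e,f,n=basis(x[3],np.radians(25))
for nm in ("a0","a1","m1"):
    P,im=load(nm);g=cv2.cvtColor(im,cv2.COLOR_BGR2HSV)[...,2].astype(np.float32)
    for rr in (.037,.041,.045):
        th=np.radians(np.arange(0,360,.5));px=proj(P,x[:3]+rr*(np.cos(th)[:,None]*e+np.sin(th)[:,None]*f)).astype(np.float32)
        v=cv2.remap(g,px[None,:,0],px[None,:,1],cv2.INTER_LINEAR)[0]<130
        ed=np.flatnonzero(np.diff(v.astype(int)))/2; print(nm,rr,ed)
E
python3 fit.py
```

```text
a0 34
a1 21
m1 4
c [0.60562172 0.13703568 0.17333541] deg [186.78210725] rms 0.4822009197130772 [np.float64(0.18506004900268463), np.float64(0.07811566405697967), np.float64(0.15995970552708932)]
c [0.60556048 0.13702392 0.17337641] deg [186.77751088  25.25323082] rms 0.48506820386325217 [np.float64(0.1806170120830647), np.float64(0.08702217518490735), np.float64(0.16893489461575553)]
a0 0.037 [ 18.5 175.5 198.5 355. ]
a0 0.041 [ 17.  177.5 180.  182.5 184.5 194.5 196.5 356. ]
a0 0.045 []
a1 0.037 [ 18.5 355. ]
a1 0.041 [ 17.5 356.5]
a1 0.045 [ 16. 357.]
m1 0.037 [ 19. 355.]
m1 0.041 [ 17.5 356. ]
m1 0.045 [ 17. 357.]
```

The fit is consistent to under 0.5 mm with tilt 25.25° when left free. The mouth is at (0.606, 0.137, 0.173), azimuth 186.8°, and the notches are at +6.8° in my basis. Now I'll grasp the lid.

```bash
cat >> h.py <<'E'
def mouth():
    x=np.load("mouth.npy");t=np.radians(25);a=x[3]
    n=np.array([np.sin(t)*np.cos(a),np.sin(t)*np.sin(a),np.cos(t)])
    e=np.array([1,0,0])-n*n[0];e/=np.linalg.norm(e);return x[:3],e,np.cross(n,e),n
def tool(deg,out,flip=0,off=(0,0)):
    """lid x at deg in mouth plane, lid_grip `out` m from mouth -> TCP pose"""
    c,e,f,n=mouth();th=np.radians(deg+180*flip);x=np.cos(th)*e+np.sin(th)*f
    return c+off[0]*e+off[1]*f+n*(out-env.tcp_to_grasp),quat(np.c_[x,np.cross(-n,x),-n])
E
python3 - <<'E'
from h import *
L=np.array([.4453,-.2012]);ori=down(np.radians(9.5))
env.reach([*L,.16],ori)
env.move_linear([*L,.041-env.tcp_to_grasp],v=.15)
env.grab(40); o=env.get_obs();print(o["clock"],o["position"],o["finger_gap"]*93,o["finger_force"],o["wrist_force"])
env.move_linear([*L,.25],v=.2);o=env.get_obs();print(o["clock"],o["finger_gap"]*93,o["finger_force"],o["wrist_force"],o["qpos"],env.tcp_to_grasp)
for flip in (0,1):
    for out in (.1,.03):
        for d in (30,7,-25,-56):
            q=env.inverse_kinematics(*tool(d,out,flip));print(flip,out,d,None if q is None else q.round(2))
E
```

```text
9.6917 [ 0.44551458 -0.20120967  0.02220638] 13.574104406486471 39.99987244606018 [ 0.14470023  0.49604008 -0.48349557]
10.9833 13.401168235923041 39.99970257282257 [-0.02140099 -0.41994549 -2.47158598] [ 0.34118629  0.33219239  0.05216993  1.83320391 -0.02041403  0.9793834
  0.56774808] 0.0188
0 0.1 30 [-0.54  0.32  0.3   1.97 -0.08  0.43 -1.27]
0 0.1 7 [-0.59  0.33  0.37  1.97 -0.14  0.43 -1.61]
0 0.1 -25 [-0.7   0.35  0.52  1.98 -0.29  0.44 -2.02]
0 0.1 -56 [-0.75  0.36  0.59  1.98 -0.36  0.45 -2.5 ]
0 0.03 30 [-0.54  0.46  0.34  1.98 -0.31  0.3  -1.04]
0 0.03 7 [-0.57  0.47  0.4   1.99 -0.4   0.3  -1.36]
0 0.03 -25 [-0.65  0.49  0.52  1.99 -0.59  0.33 -1.74]
0 0.03 -56 [-0.72  0.51  0.61  1.99 -0.72  0.36 -2.15]
1 0.1 30 [-0.07  0.33 -0.32  1.96  0.44  0.48  1.38]
1 0.1 7 [-0.09  0.33 -0.29  1.96  0.42  0.47  0.99]
1 0.1 -25 [-0.13  0.32 -0.23  1.96  0.38  0.46  0.48]
1 0.1 -56 [-0.2   0.32 -0.14  1.96  0.3   0.45  0.01]
1 0.03 30 [-0.13  0.45 -0.24  1.97  0.59  0.35  1.24]
1 0.03 7 [-0.18  0.45 -0.16  1.97  0.49  0.33  0.93]
1 0.03 -25 [-0.25  0.45 -0.07  1.98  0.37  0.31  0.49]
1 0.03 -56 [-0.31  0.44  0.01  1.98  0.24  0.3   0.07]
```

Run:
```python
from h import *
p,q=tool(6.8,.10,1);env.reach(p,q)
p2,_=tool(6.8,.047,1);env.move_linear(p2,v=.1);env.hold(.2)
o=env.get_obs();print(o["clock"],o["position"]-p2,o["wrist_force"],o["finger_gap"]*93)
shot("wrist","p1");shot("side","p1s");P,_=shot("scene","p1c")
a=cv2.imread("pics/p1.png");S=dict(np.load("pics/p1s.npz"));c=mouth()[0]
def cr(n,w=130,h=97):
    im=cv2.imread(f"pics/{n}.png");p=proj(dict(np.load(f"pics/{n}.npz")),c)[0].astype(int);y=max(p[1]-h//2,0);x=p[0]-w//2
    return cv2.resize(im[y:y+h,x:x+w],(400,300),interpolation=cv2.INTER_CUBIC)
cv2.imwrite("pics/pre.png",np.vstack([np.hstack([cv2.resize(a,(400,300)),cr("p1s")]),np.hstack([cr("p1c"),np.zeros((300,400,3),np.uint8)])]))
```

```text
13.1917 [1.89214334e-04 5.98756907e-05 8.03206045e-04] [ 0.28000867 -0.15669745 -1.50184966] 13.901757333738276
```

View pics/pre.png

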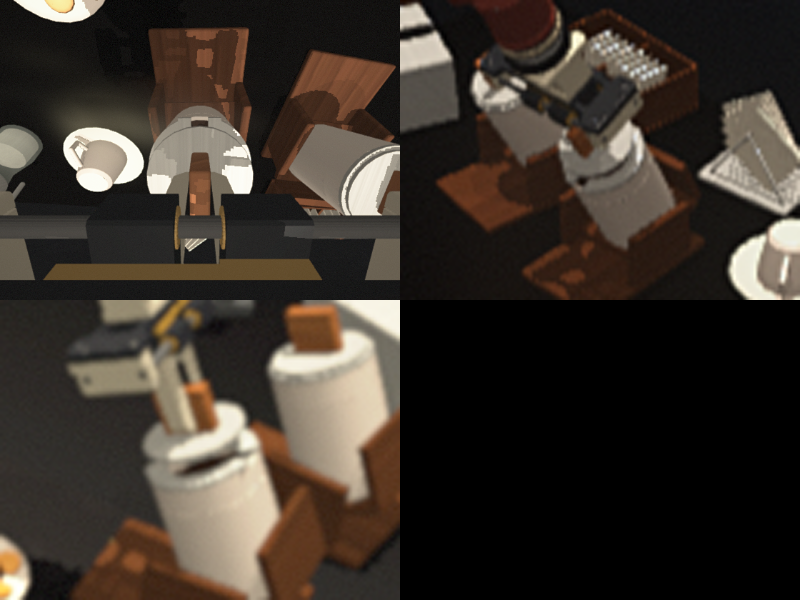

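The lid hangs square and centred over the mouth. In the wrist view, the far notch (279,157 full-scale) lines up with the paddle (280,250). Now I'll descend with force monitoring.

Run:
```python
from h import *
c,e,f,n=mouth();f0=env.get_obs()["wrist_force"]
for out in np.arange(.045,.0265,-.002):
    p,q=tool(6.8,out,1);env.move_linear(p,v=.04,rotation=q)
    o=env.get_obs();F=o["wrist_force"]-f0;act=(o["position"]-c)@n+env.tcp_to_grasp;g=o["position"]-p
    print(round(out,4),round(act,4),"Fn %.1f Fe %.1f Ff %.1f"%(F@n,F@e,F@f),"T",o["torque"].round(2),"err",(np.array([g@e,g@f])*1e3).round(2))
    if abs(F@n)>10: break
print(o["clock"])
```

```text
0.045 0.0449 Fn -1.1 Fe 0.5 Ff 1.3 T [0.04 0.5  0.02] err [-0.12 -0.07]
0.043 0.0428 Fn -0.5 Fe 1.6 Ff 0.5 T [ 0.03  0.43 -0.01] err [-0.16 -0.04]
0.041 0.0408 Fn -1.0 Fe 0.4 Ff 0.3 T [0.09 0.5  0.02] err [-0.11 -0.04]
0.039 0.0388 Fn -1.8 Fe 1.3 Ff -0.6 T [ 0.08  0.48 -0.  ] err [-0.14 -0.04]
0.037 0.0369 Fn -0.7 Fe 1.4 Ff 0.6 T [-0.03  0.52 -0.  ] err [-0.13 -0.06]
0.035 0.0349 Fn -0.4 Fe 1.1 Ff 0.6 T [0.06 0.5  0.01] err [-0.12 -0.04]
0.033 0.0328 Fn -0.4 Fe 0.6 Ff -0.4 T [0.04 0.62 0.04] err [-0.13 -0.05]
0.031 0.0308 Fn -1.0 Fe 0.3 Ff 1.3 T [0.06 0.48 0.02] err [-0.11 -0.04]
0.029 0.0289 Fn -1.9 Fe 0.6 Ff 0.2 T [0.02 0.49 0.02] err [-0.09 -0.04]
0.027 0.0269 Fn -1.3 Fe 1.6 Ff 0.1 T [-0.03  0.51 -0.01] err [-0.11 -0.04]
15.8417
```

No contact at the nominal depth, so the mouth sits slightly deeper than measured. I'll keep going in 0.5 mm steps until contact.

Run:
```python
from h import *
c,e,f,n=mouth();f0=env.get_obs()["wrist_force"]
for out in np.arange(.0265,.0185,-.0005):
    p,q=tool(6.8,out,1);env.move_linear(p,v=.03,rotation=q);env.hold(.05)
    o=env.get_obs();F=o["wrist_force"]-f0;act=(o["position"]-c)@n+env.tcp_to_grasp
    print(round(out,4),round(act,4),"Fn %.1f Fe %.1f Ff %.1f"%(F@n,F@e,F@f),"T",o["torque"].round(2))
    if F@n>8 or np.linalg.norm(F)>15: break
print(o["clock"],o["finger_gap"]*93)
```

```text
0.0265 0.0265 Fn -0.7 Fe -0.6 Ff 0.3 T [ 0.01  0.51 -0.02]
0.026 0.026 Fn -0.4 Fe -0.1 Ff -0.4 T [0.02 0.47 0.06]
0.0255 0.0257 Fn 4.5 Fe -2.3 Ff 0.0 T [0.04 0.66 0.01]
0.025 0.0257 Fn 8.9 Fe -2.2 Ff -1.4 T [0.07 0.82 0.02]
17.0417 13.744049146682931
```

Contact is at 25.7 mm, which is flush: lugs resting on the collar would have stopped it near 38 mm. Now I'll turn clockwise, watching the torque.

Run:
```python
from h import *
c,e,f,n=mouth();t0=env.get_obs()["torque"]@n
for d in [4,0,-6,-12,-18,-24,-30,-36,-42,-48,-51,-53,-54.5,-56,-57.5]:
    p,q=tool(d,.0256,1)
    try: env.move_linear(p,v=.03,rotation=q)
    except env.MotionError as x: print(d,x);break
    o=env.get_obs();T=(o["torque"]@n)-t0;x=rot(o["orientation"])[:,0]
    print(d,"act %.1f"%(np.degrees(np.arctan2(x@f,x@e))-180),"Tn %.2f Fn %.1f"%(T,o["wrist_force"]@n),"out %.4f"%((o["position"]-c)@n+env.tcp_to_grasp),"lat",o["wrist_force"]@e.round(2),o["wrist_force"]@f.round(2),o["clock"])
    if abs(T)>.7 or np.linalg.norm(o["wrist_force"])>30: break
```

```text
4 act -356.0 Tn -0.01 Fn 3.2 out 0.0257 lat -1.3040920811614765 -0.16375909310679626 17.2917
0 act -359.9 Tn -0.11 Fn 2.8 out 0.0257 lat -1.0108682431202214 -0.20062143260763626 17.5417
-6 act -5.8 Tn -0.08 Fn 3.8 out 0.0258 lat -1.5421098970658182 -0.8249620569216394 17.8
-12 act -11.8 Tn -0.07 Fn 4.2 out 0.0257 lat -0.8840868019795237 0.6563346615826128 18.0583
-18 act -17.8 Tn -0.07 Fn 4.8 out 0.0257 lat -0.39017245033425973 -0.12056477749550801 18.3167
-24 act -23.8 Tn -0.12 Fn 6.1 out 0.0257 lat -0.07039709375059977 -0.5597046098380745 18.575
-30 act -29.8 Tn -0.09 Fn 6.0 out 0.0257 lat -0.2587635421369906 -0.23207332595306943 18.8333
-36 act -35.8 Tn -0.13 Fn 5.3 out 0.0257 lat -1.004866531602011 0.5763234228310848 19.0917
-42 act -41.8 Tn -0.12 Fn 6.1 out 0.0257 lat -1.1945345149055753 0.5321630919475244 19.35
-48 act -47.8 Tn -0.15 Fn 6.6 out 0.0257 lat -0.943705658401978 -0.24756909169112207 19.6083
-51 act -50.7 Tn -0.02 Fn 6.0 out 0.0257 lat -0.289163969344206 -0.07099502432707441 19.8583
-53 act -52.7 Tn 0.01 Fn 6.1 out 0.0257 lat -0.4498787533879196 0.663076689482982 20.1083
-54.5 act -54.1 Tn 0.31 Fn 5.8 out 0.0257 lat -1.194953377180121 -0.3498283861340221 20.3583
-56 act -55.5 Tn 0.68 Fn 5.2 out 0.0257 lat -1.2715266127588776 -0.9036549354854907 20.6083
-57.5 act -56.9 Tn 0.91 Fn 5.7 out 0.0257 lat -0.6166227458268543 0.26537973021011335 20.8583
```

The stop came at about -55°, as expected: locked is -53° and the stop is 2–3° beyond. I'll ease the torque, release, back off and look.

Run:
```python
from h import *
c,e,f,n=mouth()
p,q=tool(-54.3,.0258,1);env.move_linear(p,v=.03,rotation=q)
env.open();o=env.get_obs();print(o["clock"],o["finger_gap"],o["wrist_force"])
p,q=tool(-54.3,.12,1);env.move_linear(p,v=.1)
p,q=tool(-54.3,.20,1,(0,-.05));env.move_linear(p,v=.15)
P,_=shot("wrist","e1");shot("scene","e1c");print(env.get_obs()["clock"],proj(P,c))
im=cv2.imread("pics/e1.png")
def cr(n,w=130,h=97):
    im=cv2.imread(f"pics/{n}.png");p=proj(dict(np.load(f"pics/{n}.npz")),c)[0].astype(int);y=max(p[1]-h//2,0);x=p[0]-w//2
    return cv2.resize(im[y:y+h,x:x+w],(400,300),interpolation=cv2.INTER_CUBIC)
cv2.imwrite("pics/end.png",np.hstack([cv2.resize(im,(400,300)),cr("e1c")]))
```

```text
22.4167 0.9994898110175642 [-0.11549555  0.83629457 -0.12531636]
24.3833 [[305.75033117 155.78409995]]
```

View pics/end.png

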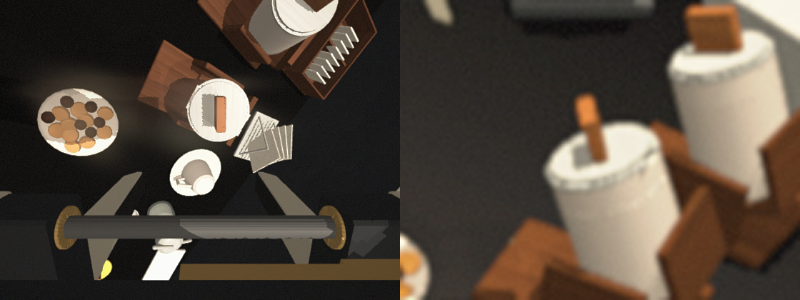

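The lid sits flush at wrist (306,153), just like the lid on the neighbouring shut canister, and its paddle is turned away from the notch line. The gripper is clear and the bystanders are in place.

```bash
python3 -c "
from rig import env
env.hold(.3);print(env.hand_in())"
```

```text
the job is handed in; nothing more can be done
None
```

The lid is on the open canister, flush and turned clockwise to its stop, then released; I handed the job in at about 25 s on the robot's clock, and no verdict was returned.

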